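Let an orange out of the lever-lid chute

TASK

An orange waits in the brown metal chute behind its lid. With your fingertips press the lever's black paddle right down so that the linked lid lifts fully and the orange rolls out into the open tray, then let the paddle come back up slowly under your fingers so that the lid shuts gently without slamming, and take your hand away. Do not touch the orange or the lid itself, and leave the cup, the jar and the apple standing where they are.

Things in the scene. Friction and masses are not known exactly. Their poses are not given: they have to be found in the camera images.
- chute: Brown sheet-metal chute fixed to the table, 96 mm wide; origin at table height below the lid hinge, on the mid-line; +x along the chute to the outlet, z up. x = -64 to 110 mm: hopper 139 mm high; x = 110 to 287 mm: open catch tray, walls 78 mm high. Floor slopes down to +x (67 mm high at x = 0, 16 mm at the tray's end). Foot plate 390 x 140 mm. Place and yaw (up to 0.45 rad) vary
- lever: steel lever bar with the black press paddle at its robot-side end, on the hopper's right-hand outer side; origin on its pivot axis (parallel to the chute's y), at chute (-30, -75, 145) mm
- paddle (a point): centre of the top face of the black paddle at the lever's robot-side end, 60 mm long, 50 mm wide, 10 mm thick. At rest it is 192 mm above the table, 143 mm behind the pivot, the face tilted 0.25 rad down towards the chute; fully pressed it is 74 mm lower, 5 mm nearer the robot, tilted 0.25 rad the other way. Free space below
- lever_hinge (a joint): lever angle in rad: 0 = at rest (paddle up, lid shut), 0.5 = fully pressed, at a hard stop. It needs about 1.5 to 3 N at the paddle all the way; a spring and the lid's weight drive it back, so if let go it snaps up and the lid slams
- lid_hinge (a joint): lid angle in rad: 0 = shut, 0.8 = fully open; always 1.6 times the lever angle. Closing faster than 1.5 rad/s over the last 0.4 rad counts as a slam (paddle rising about 0.14 m/s)
- lid: bare aluminium lid 118 mm long, 100 mm wide, over the hopper; its 88 mm downturned front grille of upright bars holds the orange back; origin on its hinge at chute (0, 0, 145) mm; x along the lid, away from the robot. Its front edge swings up; none of it comes nearer the robot than the hinge
- orange: orange, a ball of 66 mm diameter, origin at its centre; starts in the hopper under the lid, resting against the grille. It rolls out by itself within 1.5 s of the lid being up and comes to rest against the tray's end wall, centre at chute x = 250 mm
- tea_cup: white cup, 72 mm wide, 75 mm high, origin under its centre; a bystander left of the chute
- honey_jar: closed amber glass jar, 68 mm wide, 95 mm high, origin under its centre; a bystander left of the chute, further along than the cup
- apple: red apple 76 mm wide, 68 mm high with a stalk, standing on its base, origin under its centre; a bystander right of the chute
Things that resemble listed ones, but are neither listed nor needed, are in the scene too. Of the things that look like the orange, the middle-sized one is meant.

How it is judged:
On the way, in this order (a step that is already met when the one before it is completed fails the run):
1. the paddle is pressed down by the fingers until the lid is fully up (within 0.1 rad) (value of joint lid_hinge above 0.7 rad and contact force between the fingers and lever above 0.5 N), for 0.2 s.
2. the orange is in the tray and the lid is coming down, the fingers still carrying the paddle (x of orange in the frame of chute between 0.2 and 0.28 m and y of orange in the frame of chute between -0.045 and 0.045 m and z of orange in the frame of chute below 0.075 m and value of joint lid_hinge between 0.03 and 0.35 rad and contact force between the fingers and lever above 0.3 N), for 0.05 s.
At the end, for the whole second after the job is handed in: The orange lies at rest in the catch tray (its centre 200 to 280 mm along the chute, between the walls), the lid is shut (within 0.04 rad) and still, and the cup, jar and apple are within 20 mm of where they were (x of orange in the frame of chute between 0.2 and 0.28 m and y of orange in the frame of chute between -0.045 and 0.045 m and z of orange in the frame of chute below 0.075 m and linear speed of orange below 0.05 m/s and value of joint lid_hinge below 0.04 rad and velocity of joint lid_hinge between -0.1 and 0.1 rad/s and distance of each of tea_cup, honey_jar, apple from where it was at the start of the episode below 0.02 m); the robot touches nothing.
It fails at once if the lid slams: it closes faster than 1.5 rad/s over its last 0.4 rad (value of joint lid_hinge below 0.4 rad and velocity of joint lid_hinge below -1.5 rad/s).
It fails at once if the robot touches the orange (contact force between any of the fingers, the arm and orange above 0.3 N).
It fails at once if the orange is lifted out (z of orange in the frame of chute above 0.16 m).
It fails at once if the robot works the lid directly (contact force between any of the fingers, the arm and lid above 1 N).
It fails at once if a bystander is moved by over 20 mm or knocked over (distance of any of tea_cup, honey_jar, apple from where it was at the start of the episode above 0.02 m or angle between any of tea_cup, honey_jar, apple's own z axis and vertical above 0.4 rad).
It also fails if it takes over 38 s, if anything falls off the work surface, if the arm or the gripper's body presses on something with over 40 N, if the wrist force passes 120 N, or if a joint passes its speed limit or range.

ROBOT

A 6-joint arm with a two-finger parallel gripper is mounted at the origin on the work surface. World frame = base frame: x ahead of the robot, y to its left, z up, the work surface at z = 0. Lengths are in m, angles in rad, forces in N, time in s.
With the tool pointing down it reaches from about 0.35 to 0.85 m from the base axis. Payload 8.1 kg.
Tool frame: the origin (TCP) lies at the very end of the fingers, on their centre line; the grasp point (between the pads) lies robot.grip_point_offset behind it (robot.grip_point_offset is the distance from the TCP to the grasp point, in m); z points along the fingers, y is the line along which they close (so a half turn about z gives the same grasp; the last joint's range is limited). The gripper opens to 93 mm and grips with 3 to 60 N. Pads are 15 mm wide; open, the fingers measure 128 mm over their backs; the gripper's body (75 mm by 188 mm) begins 65 mm behind the grasp point.
Start: joints at [1.101, 0.13, 1.488, -0, 1.523, -0.085], TCP at [0.225, 0.556, 0.219] pointing down, gripper open.
Joint ranges: [-2.96, 2.96], [-0.89, 2.26], [0.02, 2.5], [-1.34, 4.48], [0, 2.73], [-2.66, 2.66]. Speed limits (rad/s): [2.39, 2.39, 2.79, 3.14, 3.14, 3.14].

INTERFACE

Orientations are given as a rotation vector (axis times angle).
In Python, from plant import robot, eyes gives the robot as it stands. The module is installed in compiled form; this text tells all that it offers.
- The arm moves only by the tool apply_moves, never from a script. Its argument "steps" is one flat list of numbers, 7 for each row, row after row: the shift along the tool's x, y, z in units of 30 mm (1.0 is 30 mm), then the turn, a rotation vector about the tool's x, y, z in units of 6 degrees (1.0 is 6 degrees), then the opening in per cent of the stroke, from 0 (shut) to 100 (fully open). In form: [dx, dy, dz, ax, ay, az, fingers, dx, dy, dz, ax, ay, az, fingers, ...]. A call has 1 to 12 rows; each row shifts and turns the commanded pose from where the row before left it, along the tool's axes as they then stand; what a row does not reach is not made up. A row lasts 1/12 s, in which the tool goes at most 41.7 mm and 7.16 degrees, less where a joint would pass 70% of its speed; a pose out of reach is approached as far as the arm can. A call is refused whole if a number of a shift passes 1 or a number of a turn 1, either way. A call with a gripper value outside its range is refused whole. The fingers move at their own pace and stop on an object; "grip_force" is the grip in N (left out, the last holds). Time passes only in rows, so rows that do not move let the fingers close. It gives the time, the measured TCP pose, the force, the opening and the grip force at its end, in the units of the state.
- robot.read_state(): the state, without advancing time (a new reading comes with each control period).
- eyes.read_camera(name): name is "scene" or "top"; returns the picture (400x640x3 uint8, red, green, blue); there is no depth.
- eyes.calibration(name): a dict with "K" (3x3 intrinsics, pixels), "R" (3x3) and "t" (3): a world point X has camera coordinates R X + t. Camera axes: x right, y down, z forward; pixel columns grow to the right and rows downward; lengths in m; the calibration is good to about 2 mm. A picture is of the moment at which its call begins. calibration takes no time and is no camera call.
- robot.close_job(): hands the job in; it is judged then, once.
Trained networks look in the newest picture that a camera, given by its name, has taken for a name from the list of things; names that differ only in an ending like _2 or _b are one class to them, and where a whole thing is asked for, a point or a joint stands for the part that bears it (a point fixed in the world has none). Each returns a list of dicts, best first, with "conf" (0 to 1); they miss things now and then, are a little off and sometimes report something else, mostly with a low value. They report only what shows in the picture. A call takes as long as a camera call. They do not tell look-alikes from the thing itself.
- eyes.search_frame(camera, thing): "rect" ([left, top, width, height] in pixels, round what is visible of it).
- eyes.place_of(camera, thing): "xy" ([column, row] in pixels: a listed point, or the origin of a listed thing).
The state is a dict: "t": time; "q": joint angles; "dq": joint speeds; "joint_torque": joint torques, N m; "tool_pos": TCP position; "orientation": TCP orientation; "force": force on the tool from outside, world axes, zero at the start; "wrist_torque": the same for the moment, N m; "opening": finger opening in m; "gripper_force": force on a finger pad.
Only numpy, scipy, OpenCV 4.12 (cv2) and the standard library are available. Lean on these libraries where they do the work, as an engineer would, in place of code of your own. Each camera call takes 0.05 s, during which the arm holds its last target. There are 200 camera calls.

## Working session

There is one attempt and no reset: what is moved stays moved. The work goes in short steps, Python scripts to look and compute and a tool call to move; the robot and the scene stay as the last step left them, time stands still between calls to the robot, and variables do not carry over. Pictures are saved under pics/ and viewed, at most 10 in all, crops included, and the job is handed in when it is done.

Besides the shell and the picture viewer there is one more tool, called as name(argument=value, ...) on one line, values as JSON. apply_moves: Moves the arm, as the interface text tells. Its arguments: {"type":"object","properties":{"steps":{"type":"array"},"grip_force":{"type":"number"}},"required":["steps"]}

```bash
mkdir -p pics; cat > h.py <<'E'
import numpy as np, cv2
from plant import robot, eyes
from scipy.spatial.transform import Rotation as Ro
def tri(p):
    A=[];b=[]
    for c,(u,v) in p.items():
        k=eyes.calibration(c);P=np.array(k["K"])@np.c_[k["R"],k["t"]]
        for r,w in((0,u),(1,v)):
            q=w*P[2]-P[r];A.append(q[:3]);b.append(-q[3])
    x,res,*_=np.linalg.lstsq(np.array(A),np.array(b),rcond=None);return x
def proj(c,X):
    k=eyes.calibration(c);x=np.array(k["K"])@(np.array(k["R"])@X+np.array(k["t"]));return x[:2]/x[2]
def atz(c,uv,z):
    k=eyes.calibration(c);R=np.array(k["R"]);o=-R.T@np.array(k["t"]);d=R.T@np.linalg.inv(k["K"])@np.r_[uv,1]
    return o+d*(z-o[2])/d[2]
E
python3 - <<'E'
from h import *
for c in("scene","top"):
    cv2.imwrite(f"pics/{c}0.png",eyes.read_camera(c)[:,:,::-1])
    for n in("paddle","chute","lever","lid","orange","apple"):
        print(c,n,[(np.round(d["xy"]),round(d["conf"],2)) for d in eyes.place_of(c,n)][:4])
print(robot.read_state())
E
```

```text
scene paddle [(array([168., 134.]), 0.85)]
scene chute [(array([246., 241.]), 0.76)]
scene lever [(array([192., 198.]), 0.66)]
scene lid [(array([236., 196.]), 0.58)]
scene orange [(array([258., 248.]), 0.92), (array([425., 302.]), 0.82), (array([359., 247.]), 0.57)]
scene apple [(array([160., 268.]), 0.9)]
top paddle [(array([455., 260.]), 0.66)]
top chute [(array([384., 201.]), 0.93)]
top lever [(array([428., 199.]), 0.82)]
top lid [(array([391., 198.]), 0.8)]
top orange [(array([252., 120.]), 0.98), (array([291., 181.]), 0.52)]
top apple [(array([450., 182.]), 0.56)]
{'t': 0.7, 'q': array([ 1.10060607e+00,  1.30337874e-01,  1.48818557e+00, -1.23423035e-05,
        1.52295481e+00, -8.54271831e-02]), 'dq': array([-0.00068956,  0.00156706, -0.00118608, -0.00063738, -0.00084025,
       -0.00041126]), 'joint_torque': array([ 1.63590663e-03, -5.59566593e+01, -4.91967416e+01,  7.66461412e-02,
        2.23465555e-02, -9.79978449e-05]), 'tool_pos': array([0.22521781, 0.55616315, 0.21868029]), 'orientation': array([6.00654033e-01, 3.08359327e+00, 1.67497699e-04]), 'force': array([-0.42192758, -0.87353006, -0.11644693]), 'wrist_torque': array([-0.00628083,  0.00781194,  0.0483986 ]), 'gripper_force': 0.0, 'opening': 0.09286827296914996}
```

View pics/scene0.png

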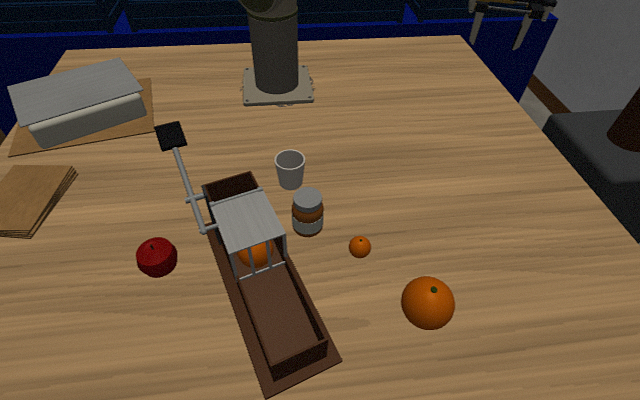

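View pics/top0.png

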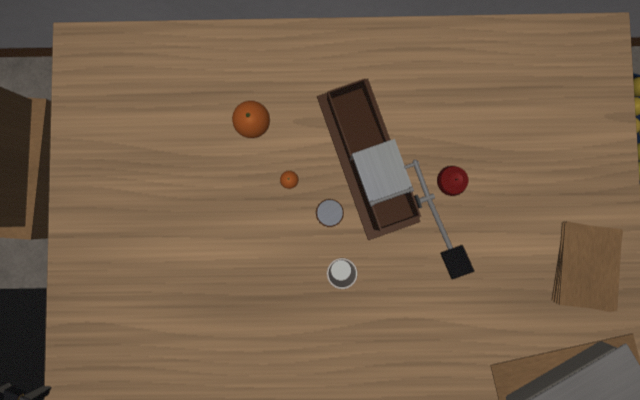

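```bash
python3 - <<'E'
from h import *
from scipy.optimize import least_squares
obs={"paddle":((168,134),(455,260)),"chute":((246,241),(384,201)),"lever":((192,198),(428,199)),"lid":((236,196),(391,198)),"pad2":((171,136),(457,262))}
for n,(s,t) in obs.items(): print(n,tri({"scene":s,"top":t}).round(4))
loc={"chute":(0,0,0),"lever":(-.03,-.075,.145),"lid":(0,0,.145),"pad2":(-.173,-.075,.192)}
def W(p,l):
    c,s=np.cos(p[2]),np.sin(p[2]);return np.array([p[0]+c*l[0]-s*l[1],p[1]+s*l[0]+c*l[1],l[2]])
f=lambda p:np.concatenate([proj(c,W(p,l))-obs[n][i] for n,l in loc.items() for i,c in enumerate(("scene","top"))])
r=least_squares(f,[.5,-.1,.3],loss="soft_l1");p=r.x;print(p,f(p).round(1))
print("paddle",W(p,loc["pad2"]), "apple",atz("top",(453,180),.04))
# orange paddle blob
im=cv2.imread("pics/top0.png")
for c,b in(("top",(435,240,480,285)),("scene",(150,115,195,155))):
    im=cv2.imread(f"pics/{c}0.png");x0,y0,x1,y1=b;m=(im[y0:y1,x0:x1].max(2)<50).astype(np.uint8)
    n,l,st,ce=cv2.connectedComponentsWithStats(m);k=1+st[1:,4].argmax();print(c,ce[k]+[x0,y0],st[k],proj(c,W(p,loc["pad2"])))
print(robot.grip_point_offset)
E
```

```text
paddle [ 0.4869 -0.222   0.195 ]
chute [ 0.6185 -0.1003  0.0023]
lever [ 0.6155 -0.1793  0.1434]
lid [ 0.6189 -0.0986  0.1431]
pad2 [ 0.4813 -0.2245  0.1861]
[ 0.62027816 -0.09825378  0.32421586] [ 0.1  1.2 -1.6 -0.7  0.3 -0.5  0.2 -0.2  0.6 -0.2  0.4 -0.7 -0.9 -2.8
  0.7  0.9]
paddle [ 0.48018373 -0.22445819  0.192     ] apple [ 0.66563581 -0.26606154  0.04      ]
top [456.72180451 261.73533835] [  6   6  33  33 665] [457.66853313 262.85708238]
scene [169.99231951 135.61904762] [  4   6  33  30 651] [170.06306092 133.24857103]
0.0188
```

```bash
cat > d.py <<'E'
from h import *
s=robot.read_state();R=Ro.from_rotvec(s["orientation"]).as_matrix()
import sys
T=np.array([float(a) for a in sys.argv[1:4]]);yaw=.324
x=np.array([np.cos(yaw),np.sin(yaw),0]);B=[np.c_[k*x,np.cross([0,0,-1],k*x),[0,0,-1]] for k in(1,-1)]
for b in B:
    print("turn6deg",(Ro.from_matrix(R.T@b).as_rotvec()/np.radians(6)).round(2),"shift30(after turn)",(b.T@(T-s["tool_pos"])/.03).round(2))
print("shift30 now",(R.T@(T-s["tool_pos"])/.03).round(2),s["t"],s["q"].round(3),s["force"].round(2),s["tool_pos"])
E
python3 d.py .480 -.2235 .25
```

```text
turn6deg [ 0.   -0.   23.23] shift30(after turn) [-0.22 27.34 -1.04]
turn6deg [ 0.    0.   -6.77] shift30(after turn) [  0.22 -27.34  -1.04]
shift30 now [-17.63 -20.9   -1.05] 0.7 [ 1.101  0.13   1.488 -0.     1.523 -0.085] [-0.42 -0.87 -0.12] [0.22521781 0.55616315 0.21868029]
```

apply_moves(steps=[0,0,-0.2,0,0,-1,0,0,0,-0.2,0,0,-1,0,0,0,-0.2,0,0,-1,0,0,0,-0.2,0,0,-1,0,0,0,-0.2,0,0,-1,0,0,0,0,0,0,-1,0,0,0,0,0,0,-0.77,0,0,-1,0,0,0,0,0,0,-1,0,0,0,0,0,0,-1,0,0,0,0,0,0,-1,0,0,0,0,0,0,-1,0,0,0,0,0])

```text
t: 1.7
tool_pos: [0.2731, 0.4127, 0.2486]
orientation: [-0.508, 3.1, 0.0]
force: [1.1, -0.5, 0.5]
opening: 0.0173
gripper_force: 0.0
```

apply_moves(steps=[0,-1,0,0,0,0,0,0,-1,0,0,0,0,0,0,-1,0,0,0,0,0,0,-1,0,0,0,0,0,0,-1,0,0,0,0,0,0,-1,0,0,0,0,0,0,-1,0,0,0,0,0,0,-1,0,0,0,0,0,0,-1,0,0,0,0,0,0,-1,0,0,0,0,0,0,-1,0,0,0,0,0,0,-1,0,0,0,0,0])

```text
t: 2.7
tool_pos: [0.3879, 0.0713, 0.249]
orientation: [-0.507, 3.099, -0.0]
force: [0.5, 0.8, 0.1]
opening: 0.0002
gripper_force: 0.0
```

```bash
python3 d.py .480 -.2235 .22
```

```text
turn6deg [-2.e-02 -0.e+00 -3.e+01] shift30(after turn) [-0.22 10.29  0.97]
turn6deg [-0.    0.01  0.  ] shift30(after turn) [  0.22 -10.29   0.97]
shift30 now [  0.22 -10.29   0.97] 2.7 [ 0.051 -0.466  1.964  0.     1.642 -1.844] [0.52 0.77 0.12] [0.38791867 0.07125174 0.2489718 ]
```

apply_moves(steps=[0.2,-1,0,0,0,0,0,0,-1,0,0,0,0,0,0,-1,0,0,0,0,0,0,-1,0,0,0,0,0,0,-1,0,0,0,0,0,0,-1,0,0,0,0,0,0,-1,0,0,0,0,0,0,-1,0,0,0,0,0,0,-1,0,0,0,0,0,0,-1,0,0,0,0,0,0,-0.3,0.8,0,0,0,0,0,0,0.2,0,0,0,0])

```text
t: 3.7
tool_pos: [0.4797, -0.2239, 0.2159]
orientation: [0.503, -3.099, -0.002]
force: [0.2, 0.6, -1.2]
opening: 0.0003
gripper_force: 0.0
```

```bash
python3 d.py .480 -.2235 .19; python3 - <<'E'
from h import *
a=eyes.read_camera("scene")[80:240,100:320,::-1];b=eyes.read_camera("top")[150:310,380:540,::-1]
cv2.imwrite("pics/c1.png",cv2.resize(np.hstack([a,b]),(798,336)))
E
```

```text
turn6deg [-0.03 -0.03 29.98] shift30(after turn) [ 0.01 -0.01  0.86]
turn6deg [ 0.02 -0.02 -0.02] shift30(after turn) [-0.01  0.01  0.86]
shift30 now [-0.02  0.01  0.86] 3.7 [-0.533 -0.057  1.685 -0.     1.516 -2.426] [ 0.15  0.59 -1.22] [ 0.47970498 -0.2239127   0.21587813]
```

View pics/c1.png

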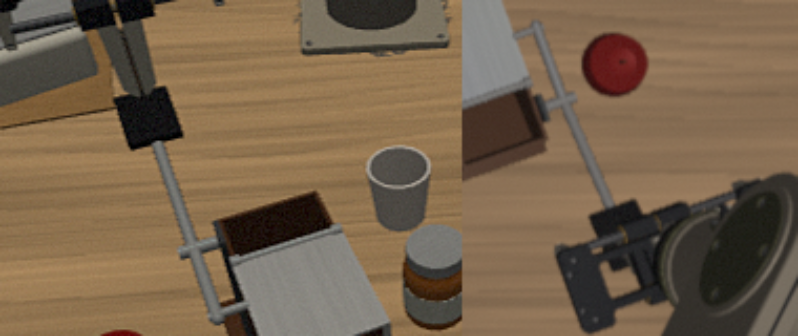

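apply_moves(steps=[0,0,0.3,0,0,0,0,0,0,0.3,0,0,0,0,0,0,0.2,0,0,0,0,0,0,0.2,0,0,0,0,0,0,0.2,0,0,0,0,0,0,0.2,0,0,0,0,0,0,0.2,0,0,0,0,0,0,0.2,0,0,0,0,0,0,0.2,0,0,0,0,0,0,0.2,0,0,0,0,0,0,0.2,0,0,0,0,0,0,0,0,0,0,0])

```text
t: 4.8
tool_pos: [0.4799, -0.2219, 0.1451]
orientation: [0.507, -3.099, -0.001]
force: [-1.4, -1.7, 2.8]
opening: 0.0005
gripper_force: 1.3
```

```bash
python3 d.py .480 -.2235 .12; python3 - <<'E'
from h import *
a=eyes.read_camera("scene")[80:240,100:320,::-1];b=eyes.read_camera("top")[150:310,380:540,::-1]
cv2.imwrite("pics/c2.png",cv2.resize(np.hstack([a,b]),(798,336)))
E
```

```text
turn6deg [ 1.e-02  2.e-02 -3.e+01] shift30(after turn) [-0.01  0.05  0.84]
turn6deg [ 0.01 -0.01  0.  ] shift30(after turn) [ 0.01 -0.05  0.84]
shift30 now [ 0.01 -0.05  0.84] 4.8 [-0.53  -0.014  1.774  0.     1.383 -2.425] [-1.37 -1.7   2.81] [ 0.47991268 -0.22191203  0.14508611]
```

View pics/c2.png

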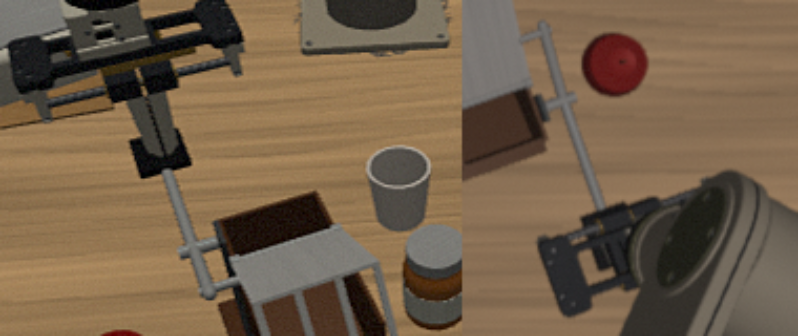

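The fingers (crop pixel 158,155) sit centred on the paddle, the lever is partly pressed and the lid has lifted. I'll continue down.

apply_moves(steps=[0,0,0.2,0,0,0,0,0,0,0.2,0,0,0,0,0,0,0.2,0,0,0,0,0,0,0.1,0,0,0,0,0,0,0,0,0,0,0])

```text
t: 5.32
tool_pos: [0.4802, -0.2219, 0.1246]
orientation: [0.507, -3.1, -0.001]
force: [1.2, -0.5, 3.0]
opening: 0.0005
gripper_force: 1.3
```

apply_moves(steps=[0,0,0.1,0,0,0,0,0,0,0.05,0,0,0,0,0,0,0,0,0,0,0])

```text
t: 5.57
tool_pos: [0.4804, -0.222, 0.1209]
orientation: [-0.507, 3.1, 0.0]
force: [0.2, 1.1, 3.5]
opening: 0.0003
gripper_force: 1.3
```

apply_moves(steps=[0,0,0.05,0,0,0,0,0,0,0.05,0,0,0,0,0,0,0,0,0,0,0,0,0,0,0,0,0,0,0,0,0,0,0,0,0,0,0,0,0,0,0,0,0,0,0,0,0,0,0,0,0,0,0,0,0,0,0,0,0,0,0,0,0])

```text
t: 6.32
tool_pos: [0.4808, -0.2221, 0.1201]
orientation: [-0.507, 3.099, -0.001]
force: [-5.2, 4.3, 16.2]
opening: 0.0005
gripper_force: 8.1
```

apply_moves(steps=[0,0,0,0,0,0,0,0,0,0,0,0,0,0,0,0,0,0,0,0,0,0,0,0,0,0,0,0,0,0,0,0,0,0,0,0,0,0,0,0,0,0,0,0,0,0,0,0,0,0,0,0,0,0,0,0,0,0,0,0,0,0,0])

```text
t: 7.07
tool_pos: [0.4808, -0.2221, 0.1201]
orientation: [-0.507, 3.099, -0.001]
force: [-5.6, 5.1, 16.5]
opening: 0.0004
gripper_force: 8.1
```

```bash
python3 - <<'E'
from h import *
cv2.imwrite("pics/s3.png",eyes.read_camera("scene")[80:400,80:480,::-1])
print([(np.round(d["xy"]),round(d["conf"],2)) for d in eyes.place_of("scene","orange")])
l=np.array([.25,0,.055]);c,s=np.cos(.324),np.sin(.324)
print(proj("scene",np.array([.62+c*.25,-.098+s*.25,.055])),robot.read_state()["t"])
E
```

```text
[(array([424., 304.]), 0.82), (array([357., 247.]), 0.67), (array([292., 338.]), 0.63)]
[291.18333667 335.08065739] 7.1667
```

View pics/s3.png

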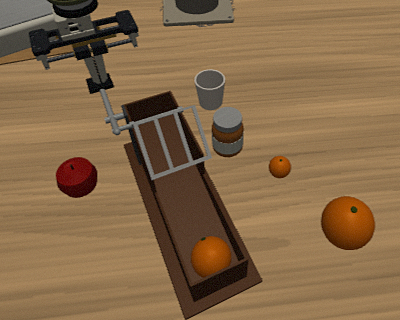

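The lid is fully up and the orange lies at the tray's end (full-image pixel 292,338). Now I'll ease the paddle up slowly.

apply_moves(steps=[0,0,-0.1,0,0,0,0,0,0,-0.1,0,0,0,0,0,0,-0.1,0,0,0,0,0,0,-0.1,0,0,0,0,0,0,-0.1,0,0,0,0,0,0,-0.1,0,0,0,0,0,0,-0.1,0,0,0,0,0,0,-0.1,0,0,0,0,0,0,-0.1,0,0,0,0,0,0,-0.1,0,0,0,0,0,0,-0.1,0,0,0,0,0,0,-0.1,0,0,0,0])

```text
t: 8.17
tool_pos: [0.4806, -0.2221, 0.1546]
orientation: [-0.507, 3.1, -0.0]
force: [-0.1, -0.4, 2.2]
opening: 0.0005
gripper_force: 1.2
```

apply_moves(steps=[0,0,-0.1,0,0,0,0,0,0,-0.1,0,0,0,0,0,0,-0.1,0,0,0,0,0,0,-0.1,0,0,0,0,0,0,-0.1,0,0,0,0,0,0,-0.1,0,0,0,0,0,0,-0.1,0,0,0,0,0,0,-0.1,0,0,0,0,0,0,-0.1,0,0,0,0,0,0,-0.1,0,0,0,0,0,0,-0.1,0,0,0,0,0,0,-0.1,0,0,0,0])

```text
t: 9.17
tool_pos: [0.4803, -0.2221, 0.1904]
orientation: [0.507, -3.1, -0.0]
force: [1.0, 1.0, 1.8]
opening: 0.0007
gripper_force: 0.8
```

apply_moves(steps=[0,0,-0.1,0,0,0,0,0,0,-0.1,0,0,0,0,0,0,-0.1,0,0,0,0,0,0,-0.1,0,0,0,0,0,0,-0.1,0,0,0,0,0,0,-0.1,0,0,0,0,0,0,-0.1,0,0,0,0])

```text
t: 9.75
tool_pos: [0.4802, -0.2221, 0.2113]
orientation: [0.507, -3.1, -0.0]
force: [1.1, -0.4, 0.3]
opening: 0.0006
gripper_force: 0.0
```

apply_moves(steps=[0,0,-0.4,0,0,0,0,0,0,-0.5,0,0,0,0,0,0,-0.5,0,0,0,0,0,0,-0.5,0,0,0,0,0,0,-0.5,0,0,0,0,0,0,0,0,0,0,0,0,0,0,0,0,0,0])

```text
t: 10.33
tool_pos: [0.481, -0.2225, 0.2845]
orientation: [-0.507, 3.098, -0.003]
force: [-0.6, -0.5, 0.2]
opening: 0.0001
gripper_force: 0.0
```

```bash
python3 - <<'E'
from h import *
cv2.imwrite("pics/s4.png",eyes.read_camera("scene")[80:400,80:480,::-1])
s=robot.read_state();print(s["t"],s["tool_pos"],s["force"],s["dq"].round(3))
E
```

```text
10.3833 [ 0.48046698 -0.22214576  0.28317728] [ 0.22384568  0.0501493  -1.05306157] [ 0.     0.015  0.028  0.    -0.003  0.001]
```

View pics/s4.png

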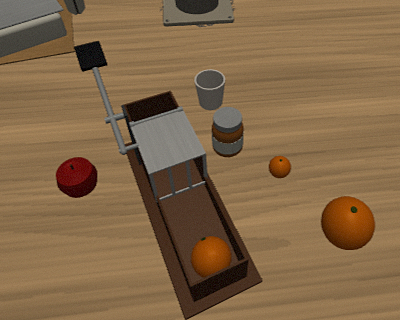

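The lid is shut, the paddle is back up at crop pixel (90,55) and the orange is in the tray at (211,257). The hand is clear and the bystanders haven't moved.

```bash
python3 -c "
from plant import robot
print(robot.close_job())"
```

```text
the job is handed in; nothing more can be done
None
```

I pressed the paddle fully down, the orange rolled into the tray, and I eased the paddle back up so the lid shut gently; I then took the hand clear and handed the job in at about 10.4 s. The hand-in gave no verdict.

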